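# Pack the blue craft kit in two layers

## Robot

A 6-joint arm with a two-finger parallel gripper is mounted at the origin on the work surface. World frame = base frame: x ahead of the robot, y to its left, z up, the work surface at z = 0. Lengths are in mm, angles in rad, forces in N, time in s.
With the tool pointing down it reaches from about 300 to 775 mm from the base axis. Payload 14.6 kg.
Tool frame: the origin (TCP) lies at the very end of the fingers, on their centre line; the grasp point (between the pads) lies 19 mm behind it; z points along the fingers, y is the direction in which the jaws open and shut (so a half turn about z gives the same grasp; the last joint's range is limited). The gripper opens to 94 mm and grips with 3 to 60 N. Pads are 16 mm wide; open, the fingers measure 119 mm over their backs; the gripper's body (75 mm by 177 mm) begins 78 mm behind the grasp point.
Start: joints at [-1.392, 0.3, 1.521, -0, 1.321, -0.067], TCP at [133.826, -533.46, 205.446] pointing down, gripper open.
Joint ranges: [-3.03, 3.03], [-0.79, 2.21], [0.23, 2.52], [-1.04, 4.18], [0, 3.07], [-2.55, 2.55]. Speed limits (rad/s): [2.22, 2.22, 2.57, 3.14, 3.14, 3.14].

## Interface

Orientations are given as [roll, pitch, yaw] about the fixed x, y, z axes, in that order (R = Rz(yaw) Ry(pitch) Rx(roll)).
In Python, from cell import manip gives the robot as it stands.
- The arm moves only by the shell command python3 -m inch 'ROWS' [FORCE]. ROWS is a JSON object of lists of equal length, an entry for each row: "grip": the opening, from -1 (shut) to 1 (fully open), so that 0 is half open; "travel": the shift along the world's x, y, z in cm, a list of three; "turn": the turn, a rotation vector about the world's x, y, z in degrees, a list of three. A call has 1 to 10 rows; each row is the pose to reach, as a shift and turn from the pose measured when the call began; what a row does not reach only later rows make up. A row lasts 1/8 s, in which the tool goes at most 62.5 mm and 10.7 degrees, less where a joint would pass 70% of its speed; a pose out of reach is approached as far as the arm can. A call with a gripper value outside its range is refused whole. The fingers move at their own pace and stop on an object; FORCE is the grip in N (left out, the last holds). Time passes only in rows, so rows that repeat a pose let the fingers close. It gives the time, the measured TCP pose, the force and the opening at its end, in the units of the state.
- manip.read_state(): the state, without advancing time (a new reading comes with each control period).
- manip.camera(name): name is "side" or "top" or "wrist"; returns (picture, depth): 400x640x3 uint8, red, green, blue; 400x640 float32, mm along the optical axis (not along the pixel's ray), 0 where there is no reading.
- manip.calibration(name): a dict with "fx", "fy", "cx", "cy" (pixels), "k1" (the pictures are not rectified: a ray, as slopes to the right and down, at radius r is drawn at 1 + k1 r^2 times it, then the intrinsics apply), "world_from_camera" (4x4, takes a point from camera to world coordinates). Camera axes: x right, y up, looking along -z (the intrinsics and any distortion apply to the point x, -y, -z); pixel columns grow to the right and rows downward; lengths in mm; the calibration is good to about 2 mm. A picture is of the moment at which its call begins: read the wrist's pose just before it. calibration takes no time and is no camera call; for the wrist camera it gives the pose at the moment of the call.
- manip.sign_off(): hands the job in, once; it reports no verdict.
Trained networks look in the newest picture that a camera, given by its name, has taken for a name from the list of things; names that differ only in an ending like _2 or _b are one class to them, and where a whole thing is asked for, a point or a joint stands for the part that bears it (a point fixed in the world has none). Each returns a list of dicts, best first, with "p" (0 to 1); they miss things now and then, are a little off and sometimes report something else, mostly with a low value. They report only what shows in the picture. A call takes as long as a camera call.
- manip.look_for(camera, label): "bbox" ([left, top, right, bottom] in pixels, round what is visible of it).
The state is a dict: "clock": time; "joints": joint angles; "qd": joint speeds; "effort": joint torques, N m; "eef_pos": TCP position; "eef_rot": TCP orientation; "wrist_force": force on the tool from outside, world axes, zero at the start; "moment": the same for the moment, N m; "finger_gap": finger opening in mm.
Only numpy, scipy, OpenCV 4.12 (cv2) and the standard library are available. Lean on these libraries where they do the work, as an engineer would, in place of code of your own. Each camera call takes 0.05 s, during which the arm holds its last target.

## Task

Pack the blue craft kit: first stand the blue-lidded tin in the round well and the blue punch in the square well at the bottom of the kit box and let go of them, then lay the divider flat on the box's ledges above them and let go, and last lower the blue tape roll over the divider's post so that it lies flat on the divider. The orange tin, punch and tape belong to another table: leave them where they are.

Things in the scene. Friction and masses are not known exactly. Their poses are not given: they have to be found in the camera images.
- kitbox: Open blue kit box, fixed, left or right of the loose things. Outside 140 (its x) x 190 (its y) x 65 mm tall, walls and floor 5 mm thick. At both ends of its length (y) a grey ledge 22 mm wide, top 51 mm above the table, carries the divider. Between the ledges (136 mm apart) two low-rimmed wells lie side by side along y. Origin: centre of its underside; z up.
- well_round: Bottom place for the tin: black ring on the kit box's floor, inner diameter 60 mm, 3 mm thick, 4 mm high, fixed. Centre 34 mm from the box's centre along the box's y, to one side or the other. Origin: its centre, level with the box's floor (5 mm above the table), on which the tin stands.
- well_square: Bottom place for the punch: green square frame on the kit box's floor, 60 x 60 mm inside, 3 mm thick, 4 mm high, fixed. Centre 34 mm from the box's centre along the box's y, opposite the round well. Origin: its centre, level with the box's floor (5 mm above the table), on which the punch stands.
- divider: Loose, about 180 g, flat on the table: grey plate 114 (its x) x 164 (its y) x 6 mm with a black square post in the middle, 18 x 18 mm, top 46 mm above the plate's underside; the post is its handle and then holds the tape. It fits in the box with 8 mm to spare on every side, resting by its short ends on the ledges, either way round. Origin: centre of the plate's underside; z up.
- tin_blue: Round lidded tin of paper fasteners standing upright, 44 mm diameter, 40 mm tall: plain metal sides, the top 12 mm is a flat blue lid. Loose, about 90 g. Origin: centre of its underside; z up.
- punch_blue: Square craft paper punch standing on its base: blue plastic body 42 x 42 mm in plan, 34 mm tall, with a black press button 22 x 22 x 6 mm on top (40 mm tall in all). Loose, about 150 g. Origin: centre of its underside; x and y along its sides, z up.
- tape_blue: Roll of blue craft tape lying flat: outer diameter 62 mm, open hole 42 mm in diameter right through, 34 mm tall. Loose, about 110 g. Origin: centre of its underside, on the axis of the hole; z up.
- tin_orange: Round lidded tin of paper fasteners standing upright, 44 mm diameter, 40 mm tall: plain metal sides, the top 12 mm is a flat orange lid. Loose, about 90 g. Origin: centre of its underside; z up. Look-alike: not part of this kit.
- punch_orange: Square craft paper punch standing on its base: orange plastic body 42 x 42 mm in plan, 34 mm tall, with a black press button 22 x 22 x 6 mm on top (40 mm tall in all). Loose, about 150 g. Origin: centre of its underside; x and y along its sides, z up. Look-alike: not part of this kit.
- tape_orange: Roll of orange craft tape lying flat: outer diameter 62 mm, open hole 42 mm in diameter right through, 34 mm tall. Loose, about 110 g. Origin: centre of its underside, on the axis of the hole; z up. Look-alike: not part of this kit.

How it is judged (in metres and radians):
On the way, in this order (a step that is already met when the one before it is completed fails the run):
1. the blue tin stands in the round well and the blue punch in the square well, both released (horizontal distance between tin_blue and well_round below 0.014 m and z of each of tin_blue, punch_blue in the frame of kitbox below 0.0085 m and angle between each of tin_blue, punch_blue's own z axis and vertical below 0.1 rad and horizontal distance between punch_blue and well_square below 0.014 m and contact force between the fingers and tin_blue below 0.1 N and contact force between the fingers and punch_blue below 0.1 N), for 0.2 s.
2. the divider lies flat on both ledges over the filled wells, released (horizontal distance between tin_blue and well_round below 0.014 m and z of each of tin_blue, punch_blue in the frame of kitbox below 0.0085 m and angle between each of tin_blue, punch_blue's own z axis and vertical below 0.1 rad and horizontal distance between punch_blue and well_square below 0.014 m and horizontal distance between divider and kitbox below 0.014 m and z of divider in the frame of kitbox between 0.047 and 0.055 m and angle between divider's own z axis and vertical below 0.06 rad and angle between the y axis of divider and the y axis of kitbox, either way round below 0.2 rad and contact force between the fingers and divider below 0.1 N), for 0.2 s.
3. the blue tape roll lies flat on the divider round its post, released (horizontal distance between tin_blue and well_round below 0.014 m and z of each of tin_blue, punch_blue in the frame of kitbox below 0.0085 m and angle between each of tin_blue, punch_blue, tape_blue's own z axis and vertical below 0.1 rad and horizontal distance between punch_blue and well_square below 0.014 m and horizontal distance between divider and kitbox below 0.014 m and z of divider in the frame of kitbox between 0.047 and 0.055 m and angle between divider's own z axis and vertical below 0.06 rad and angle between the y axis of divider and the y axis of kitbox, either way round below 0.2 rad and horizontal distance between tape_blue and divider below 0.016 m and z of tape_blue in the frame of divider below 0.01 m and contact force between the fingers and tape_blue below 0.1 N), for 0.2 s.
At the end, for the whole second after the job is handed in: Blue tin and blue punch upright on the box floor, each within 14 mm of its well's centre; divider level on both ledges, within 14 mm and 0.2 rad of the box; blue tape flat on the divider round its post (16 mm); all released, at rest; orange things within 30 mm of their start (all of step 3 and contact force between the fingers and tin_blue below 0.1 N and contact force between the fingers and punch_blue below 0.1 N and contact force between the fingers and divider below 0.1 N and linear speed of each of tin_blue, punch_blue, divider, tape_blue below 0.02 m/s and angular speed of each of tin_blue, punch_blue, divider, tape_blue below 0.2 rad/s and distance of each of tin_orange, punch_orange, tape_orange from where it was at the start of the episode below 0.03 m); the robot touches nothing.
It also fails if it takes over 102 s, if anything falls off the work surface, if the arm or the gripper's body presses on something with over 40 N, if the wrist force passes 120 N, or if a joint passes its speed limit or range.

## Working session

There is one attempt and no reset: what is moved stays moved. The work goes in short steps, Python scripts to look and compute and a shell command to move; the robot and the scene stay as the last step left them, time stands still between calls to the robot, and variables do not carry over. Pictures are saved under pics/ and viewed, and the job is handed in when it is done.

```bash
ls; mkdir -p pics
python3 - <<'E'
from cell import manip
import cv2
for n in ("top","side"):
    p,d=manip.camera(n); cv2.imwrite(f"pics/{n}0.png",p[:,:,::-1])
    c=manip.calibration(n); print(n,c)
s=manip.read_state(); print(s)
E
```

```text
pics
top {'fx': 373.1537205368933, 'fy': 373.1537205368933, 'cx': 316.1335832906678, 'cy': 194.59327794274586, 'k1': -0.05066888845050979, 'world_from_camera': array([[ 2.10097438e-02,  9.93594322e-01, -1.11035641e-01,
         4.81128816e+02],
       [-9.99756258e-01,  2.16328259e-02,  4.40966656e-03,
        -1.57125283e+01],
       [ 6.78343434e-03,  1.10915931e-01,  9.93806642e-01,
         8.35728311e+02],
       [ 0.00000000e+00,  0.00000000e+00,  0.00000000e+00,
         1.00000000e+00]])}
side {'fx': 472.2812174131522, 'fy': 472.2812174131522, 'cx': 316.97665913458604, 'cy': 193.58443134456158, 'k1': -0.12059047458095877, 'world_from_camera': array([[-9.63778999e-01,  1.78821441e-01, -1.97871001e-01,
         3.63617230e+02],
       [-2.66465032e-01, -6.76909557e-01,  6.86141267e-01,
         7.58168418e+02],
       [-1.12440017e-02,  7.14014246e-01,  7.00040876e-01,
         8.34506775e+02],
       [ 0.00000000e+00,  0.00000000e+00,  0.00000000e+00,
         1.00000000e+00]])}
{'clock': 0.1, 'joints': array([-1.39167035e+00,  3.00415944e-01,  1.52153663e+00, -1.77015038e-07,
        1.32069876e+00, -6.65731867e-02]), 'qd': array([-5.84140191e-05, -1.87764836e-03, -2.43932141e-03,  1.12002576e-03,
        5.63116490e-04,  6.27437741e-04]), 'effort': array([-1.70593858e-04, -5.32648051e+01, -3.53286481e+01,  7.08786724e-02,
        2.34802708e-02, -4.84084819e-05]), 'eef_pos': array([ 133.7469829 , -533.23937315,  204.93538925]), 'eef_rot': array([-3.14053631e+00, -7.02565018e-05,  2.45699175e-01]), 'wrist_force': array([ 0.43876056, -0.94485299,  0.30022099]), 'moment': array([ 0.00875498,  0.00197318, -0.00023662]), 'finger_gap': 93.88715677452035}
```

View pics/top0.png

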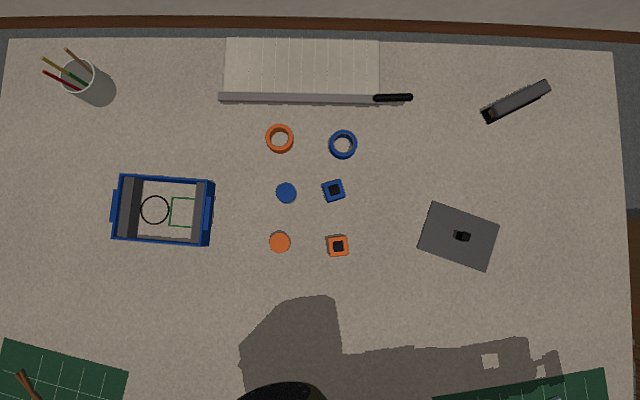

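View pics/side0.png

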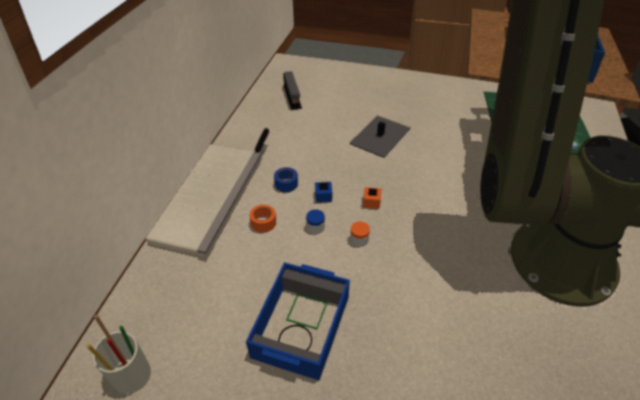

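Top picture: the kit box is at left (165,210), with the round well at (155,210) and the square well at (183,212). The blue tin is at (286,193), the blue punch at (334,190), the blue tape at (343,145) and the divider at (458,237). The orange things are at (280,138), (280,243) and (338,246).

```bash
cat > h.py <<'E'
from cell import manip
import cv2, numpy as np
def K(c): return np.array([[c["fx"],0,c["cx"]],[0,c["fy"],c["cy"]],[0,0,1.]])
def world(d,c):
    h,w=d.shape
    u,v=np.meshgrid(np.arange(w),np.arange(h))
    pts=np.stack([u,v],-1).reshape(-1,1,2).astype(np.float64)
    s=cv2.undistortPoints(pts,K(c),np.array([c["k1"],0,0,0.])).reshape(h,w,2)
    P=np.stack([s[...,0]*d,-s[...,1]*d,-d],-1)
    T=c["world_from_camera"]
    W=P@T[:3,:3].T+T[:3,3]
    W[d<=0]=np.nan
    return W
def grab(n,save=None):
    c=manip.calibration(n); p,d=manip.camera(n)
    if save: cv2.imwrite(f"pics/{save}.png",p[:,:,::-1])
    return p,d,world(d,c),c
def rect(xy):
    r=cv2.minAreaRect(xy.astype(np.float32)); return [np.round(r[0],1),np.round(r[1],1),round(r[2],1)]
E
python3 - <<'E'
from h import *
p,d,W,c=grab("top")
for l in ["tin_blue","punch_blue","tape_blue","divider","kitbox","well_round","well_square","tin_orange","punch_orange","tape_orange"]:
    r=manip.look_for("top",l)
    for q in r[:2]: print(l,round(q["p"],2),np.round(q["bbox"]))
hsv=cv2.cvtColor(p,cv2.COLOR_RGB2HSV)
print("table z",np.nanmedian(W[290:300,100:200,2]), np.nanmedian(W[100:120,420:470,2]),np.nanmedian(W[200:220,380:400,2]))
def obj(name,box,zlo,zhi):
    l,t,r,b=box
    w=W[t:b,l:r].reshape(-1,3); m=(w[:,2]>zlo)&(w[:,2]<zhi); q=w[m]
    print(name,m.sum(),"zmed",np.round(np.median(q[:,2]),1),"mean",np.round(q.mean(0),1),"rect",rect(q[:,:2]),"circ",[np.round(x,1) for x in cv2.minEnclosingCircle(q[:,:2].astype(np.float32))])
obj("tinb",(270,175,302,210),32,50)
obj("punchb",(318,175,350,206),28,50)
obj("tapeb",(325,125,362,165),26,45)
obj("tino",(265,228,295,258),32,50)
obj("puncho",(322,232,354,262),28,50)
obj("tapeo",(262,120,298,158),26,45)
obj("plate",(410,195,505,278),3,12)
obj("post",(440,215,485,255),38,60)
obj("box",(105,165,222,252),58,80)
obj("ledges",(105,165,222,252),45,56)
E
```

```text
tin_blue 0.61 [273. 185. 297. 204.]
punch_blue 0.61 [322. 179. 348. 200.]
punch_blue 0.36 [268. 233. 291. 252.]
tape_blue 0.58 [332. 129. 360. 160.]
tape_blue 0.58 [324. 178. 346. 199.]
divider 0.69 [417. 200. 498. 276.]
kitbox 0.77 [110. 172. 212. 248.]
well_round 0.61 [144. 205. 170. 220.]
well_square 0.58 [168. 218. 172. 224.]
tin_orange 0.71 [270. 233. 291. 252.]
punch_orange 0.62 [330. 239. 350. 256.]
tape_orange 0.85 [264. 125. 292. 155.]
table z 0.07352418576959963 -0.5756009509263436 -0.3578481743535349
tinb 327 zmed 39.7 mean [573.7  45.5  39.7] rect [array([574.1,  45.5]), array([43.4, 42.1]), 20.6] circ [array([574.2,  46. ]), np.float64(22.0)]
punchb 370 zmed 34.2 mean [581.9 -57.6  35. ] rect [array([582.5, -57.7]), array([42.1, 41.6]), 19.0] circ [array([581.6, -57.8]), np.float64(27.2)]
tapeb 355 zmed 33.5 mean [686.8 -76.8  33.3] rect [array([687.4, -77. ]), array([60.1, 60.7]), 64.4] circ [array([687.5, -76.9]), np.float64(31.1)]
tino 332 zmed 39.8 mean [466.6  56.4  39.8] rect [array([466.4,  56.2]), array([42.1, 41.7]), 46.4] circ [array([466.7,  56.8]), np.float64
[... 214 characters left out ...]
697. ,  64.4]), array([59.7, 59.5]), 1.1] circ [array([697.4,  65. ]), np.float64(30.9)]
plate 3356 zmed 5.4 mean [ 487.4 -338.1    5.5] rect [array([ 486.2, -336.9]), array([212. , 178.8]), 90.0] circ [array([ 502.8, -341.4]), np.float64(124.9)]
post 84 zmed 44.9 mean [ 486.9 -338.3   44.5] rect [array([ 487.3, -339.1]), array([18.9, 18.7]), 72.2] circ [array([ 487. , -338.7]), np.float64(11.0)]
box 1234 zmed 64.0 mean [530.2 307.4  63.5] rect [array([530.1, 308.5]), array([212. , 141.7]), 86.7] circ [array([530., 309.]), np.float64(117.5)]
ledges 1395 zmed 51.0 mean [532.6 318.7  50.9] rect [array([528.6, 301.5]), array([197. , 139.3]), 87.5] circ [array([530.1, 305. ]), np.float64(114.3)]
```

Run:
```python
from h import *
p,d,W,c=grab("top")
hsv=cv2.cvtColor(p,cv2.COLOR_RGB2HSV)
cv2.imwrite("pics/box.png",cv2.resize(p[160:260,95:230,::-1],None,fx=5,fy=5,interpolation=cv2.INTER_NEAREST))
roi=np.zeros(d.shape,bool); roi[175:245,112:212]=True
z=W[...,2]
blk=roi&(hsv[...,2]<70)&(z<14)&(z>2); grn=roi&(hsv[...,0]>50)&(hsv[...,0]<90)&(hsv[...,1]>80)&(z<14)
for n,m in(("blk",blk),("grn",grn)):
    q=W[m][:,:2]; print(n,m.sum(),rect(q),q.mean(0),cv2.minEnclosingCircle(q.astype(np.float32)), np.nanmedian(z[m]))
# box rim, drop handles: rim points; 
q=W[roi&(z>60)&(z<70)][:,:2]
roi2=np.zeros(d.shape,bool); roi2[165:252,105:222]=True
q=W[roi2&(z>61)&(z<68)][:,:2]
print(rect(q))
for a in np.arange(-8,8.1,1):
    t=np.deg2rad(a); R=np.array([[np.cos(t),np.sin(t)],[-np.sin(t),np.cos(t)]]); r=q@R.T
    print(a,np.ptp(r[:,0]).round(1),np.ptp(r[:,1]).round(1))
g=(z>3)&(z<9); g[:195]=0;g[278:]=0;g[:,:410]=0;g[:,505:]=0
m=cv2.morphologyEx(g.astype(np.uint8),cv2.MORPH_OPEN,np.ones((5,5)))>0
print("plate",rect(W[m][:,:2]),W[m][:,:2].mean(0))
m=(z>28)&(z<50); m[:175]=0;m[206:]=0;m[:,:318]=0;m[:,350:]=0
print("punch",rect(W[m][:,:2]))
```

```text
blk 337 [array([529.1, 295.3]), array([165.1, 131.8]), 86.6] [519.73572516 325.67775101] ((528.2921752929688, 294.400146484375), 103.72663116455078) 8.924568540981
grn 98 [array([529.3, 295.4]), array([81.3, 65.8]), 87.1] [528.83449267 289.5314631 ] ((530.8916625976562, 294.7723083496094), 50.69285583496094) 8.995809145535134
[array([529.9, 307.9]), array([210.2, 141.7]), 86.6]
-8.0 153.7 212.7
-7.0 150.6 212.1
-6.0 147.4 211.5
-5.0 144.6 210.8
-4.0 142.6 210.3
-3.0 142.0 210.3
-2.0 144.5 211.1
-1.0 147.0 211.9
0.0 149.4 212.6
1.0 152.1 213.3
2.0 154.9 213.9
3.0 157.8 214.4
4.0 160.6 215.0
5.0 163.4 215.5
6.0 166.1 216.0
7.0 168.8 216.4
8.0 171.5 216.7
plate [array([ 488.1, -339.3]), array([162. , 113.2]), 71.2] [ 488.72901893 -339.59295124]
punch [array([582.4, -57.7]), array([42. , 41.5]), 18.9]
```

View pics/box.png

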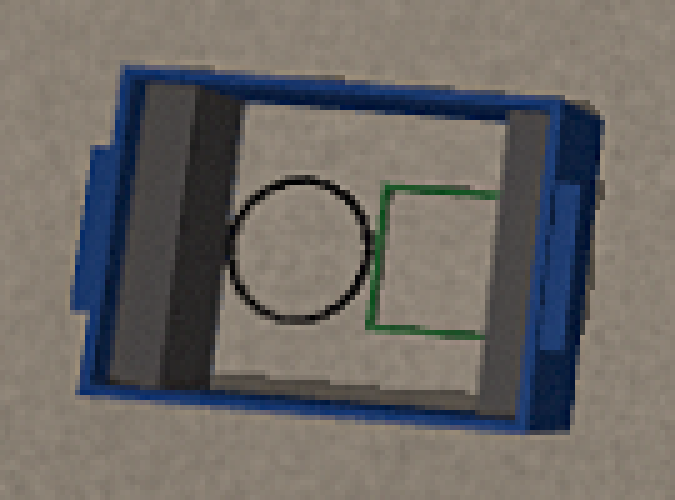

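```bash
python3 -m inch '{"grip":[1,1,1,1,1,1,1,1,1,1],"travel":[[3.6,4.7,0],[7.2,9.4,0],[10.8,14.1,0],[14.4,18.8,0],[18,23.5,0],[21.6,28.2,0],[25.2,32.9,0],[28.8,37.6,0],[32.4,42.3,0],[36,47,0]],"turn":[[0,0,7.2],[0,0,14.4],[0,0,21.6],[0,0,28.8],[0,0,36],[0,0,43.2],[0,0,50.4],[0,0,57.6],[0,0,64.8],[0,0,72.6]]}' 25
```

```text
clock: 1.95
eef_pos: [494.8, -61.7, 205.7]
eef_rot: [3.141, 0.0, 1.517]
wrist_force: [-0.5, -1.7, 0.4]
finger_gap: 93.9
```

Run:
```python
from h import *
p,d,W,c=grab("top")
# ring centre via a template search: project darkness on the circle of radius 31.5 at z=9
g=cv2.cvtColor(p,cv2.COLOR_RGB2GRAY).astype(np.float32)
Ti=np.linalg.inv(c["world_from_camera"])
def proj(P):
    q=P@Ti[:3,:3].T+Ti[:3,3]; q=q*[1,-1,-1]
    return cv2.projectPoints(q,np.zeros(3),np.zeros(3),K(c),np.array([c["k1"],0,0,0.]))[0].reshape(-1,2)
a=np.linspace(0,2*np.pi,72,endpoint=False); best=[]
for x in np.arange(522,542,.5):
  for y in np.arange(332,352,.5):
    uv=proj(np.stack([x+31.5*np.cos(a),y+31.5*np.sin(a),0*a+9],-1)).astype(np.float32)
    best.append((cv2.remap(g,uv[:,0][None],uv[:,1][None],cv2.INTER_LINEAR).mean(),x,y))
best.sort(); print(best[:4])
b=np.linspace(-31.5,31.5,30); res=[]
t=np.deg2rad(-3.3); R=np.array([[np.cos(t),-np.sin(t)],[np.sin(t),np.cos(t)]])
# visible frame sides: +-x sides and +y side
sq=np.concatenate([np.stack([b*0+s*31.5,b],-1)[10:] for s in(-1,1)]+[np.stack([b,b*0+31.5],-1)])@R.T
h=cv2.cvtColor(p,cv2.COLOR_RGB2LAB)[...,1].astype(np.float32)
for x in np.arange(518,538,.5):
  for y in np.arange(264,284,.5):
    uv=proj(np.c_[sq+[x,y],np.full(len(sq),9)]).astype(np.float32)
    res.append((cv2.remap(h,uv[:,0][None],uv[:,1][None],cv2.INTER_LINEAR).mean(),x,y))
res.sort(); print(res[:4])
```

```text
[(np.float32(32.509087), np.float64(532.0), np.float64(341.5)), (np.float32(33.70505), np.float64(531.5), np.float64(341.5)), (np.float32(34.58058), np.float64(532.0), np.float64(342.0)), (np.float32(34.703735), np.float64(532.0), np.float64(341.0))]
[(np.float32(99.28944), np.float64(528.5), np.float64(274.0)), (np.float32(99.314995), np.float64(528.0), np.float64(274.0)), (np.float32(99.69703), np.float64(528.5), np.float64(274.5)), (np.float32(99.72878), np.float64(528.0), np.float64(274.5))]
```

```bash
python3 -m inch '{"grip":[1,1,1,1,1,1,1,1],"travel":[[3.5,4.7,0],[7.0,9.5,-2],[7.92,10.74,-6],[7.92,10.74,-11],[7.92,10.74,-15],[7.92,10.74,-18],[7.92,10.74,-19.6],[7.92,10.74,-19.6]],"turn":[[0,0,0],[0,0,0],[0,0,0],[0,0,0],[0,0,0],[0,0,0],[0,0,0],[0,0,0]]}' 25
```

```text
clock: 3.0
eef_pos: [576.3, 50.1, 9.0]
eef_rot: [-3.142, -0.001, 1.527]
wrist_force: [0.2, -0.2, 0.2]
finger_gap: 94.2
```

```bash
python3 -m inch '{"grip":[1,1],"travel":[[-0.23,-0.44,0.0],[-0.23,-0.44,0.0]],"turn":[[0,0,0],[0,0,0]]}' 25; python3 -c "
from h import *
print({k:v for k,v in manip.read_state().items() if k in('eef_pos','eef_rot')})"
```

```text
clock: 3.25
eef_pos: [574.5, 45.4, 10.1]
eef_rot: [3.14, -0.001, 1.527]
wrist_force: [0.4, 0.8, 0.1]
finger_gap: 94.0
{'eef_pos': array([574.49339773,  45.38360722,  10.1407268 ]), 'eef_rot': array([ 3.13999132e+00, -1.26120520e-03,  1.52686887e+00])}
```

Centred on the tin; close, then lift.

```bash
python3 -m inch '{"grip":[-1,-1,-1,-1,-1,-1],"travel":[[0,0,0],[0,0,0],[0,0,0],[0,0,0],[0,0,0],[0,0,0]],"turn":[[0,0,0],[0,0,0],[0,0,0],[0,0,0],[0,0,0],[0,0,0]]}' 25
```

```text
clock: 4.0
eef_pos: [574.5, 45.4, 10.1]
eef_rot: [3.14, -0.001, 1.527]
wrist_force: [1.0, 0.7, 0.1]
finger_gap: 43.4
```

```bash
python3 -m inch '{"grip":[-1,-1,-1,-1,-1,-1,-1,-1,-1,-1],"travel":[[0,0,4],[0,0,8],[-0.5,4,11],[-1.2,9,11],[-2,14,11],[-2.8,19,11],[-3.5,24,11],[-4.0,28,11],[-4.25,29.6,11],[-4.25,29.6,11]],"turn":[[0,0,0],[0,0,0],[0,0,0],[0,0,0],[0,0,-0.5],[0,0,-0.8],[0,0,-0.8],[0,0,-0.8],[0,0,-0.8],[0,0,-0.8]]}' 25
python3 - <<'E'
from h import *
grab("wrist","w1"); print(manip.read_state()["eef_pos"],manip.read_state()["finger_gap"])
E
```

```text
clock: 5.25
eef_pos: [531.7, 341.5, 119.7]
eef_rot: [3.141, -0.001, 1.514]
wrist_force: [-0.2, -0.5, -0.9]
finger_gap: 43.4
[532.0395064  340.66321398 119.80830658] 43.71716619026319
```

View pics/w1.png

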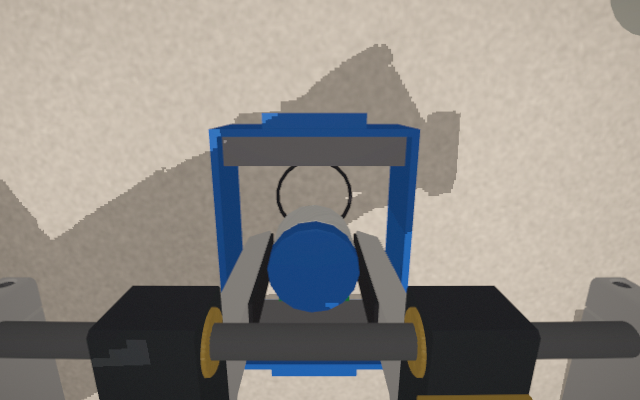

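The wrist view shows the blue lid at (313,265), held square to the box above the ring at (313,195). Lower and release.

```bash
python3 -m inch '{"grip":[-1,-1,-1,-1,-1,-1],"travel":[[0,0.05,-4],[0,0.05,-7],[0,0.05,-9],[0,0.05,-10],[0,0.05,-10.35],[0,0.05,-10.35]],"turn":[[0,0,0],[0,0,0],[0,0,0],[0,0,0],[0,0,0],[0,0,0]]}'
```

```text
clock: 6.05
eef_pos: [532.4, 341.3, 17.0]
eef_rot: [3.14, -0.001, 1.513]
wrist_force: [-0.4, -0.3, -0.9]
finger_gap: 43.5
```

```bash
python3 -m inch '{"grip":[-1,0.1,0.4,0.4,0.4,0.4,0.4,0.4],"travel":[[0,0,-0.12],[0,0,-0.12],[0,0,-0.12],[0,0,-0.1],[0,0,3],[0,0,7],[0,-4,10],[0,-8,10]],"turn":[[0,0,0],[0,0,0],[0,0,0],[0,0,0],[0,0,0],[0,0,0],[0,0,4],[0,0,12]]}'
python3 - <<'E'
from h import *
grab("wrist","w2"); s=manip.read_state();print(s["eef_pos"],s["eef_rot"],s["finger_gap"],s["clock"])
E
```

```text
clock: 7.05
eef_pos: [533.2, 260.9, 119.6]
eef_rot: [3.135, -0.002, 1.727]
wrist_force: [0.5, -0.3, -0.5]
finger_gap: 65.8
[532.92251621 256.69471176 118.26497781] [ 3.13790950e+00 -7.24556248e-04  1.73367068e+00] 65.6718625166191 7.1
```

View pics/w2.png

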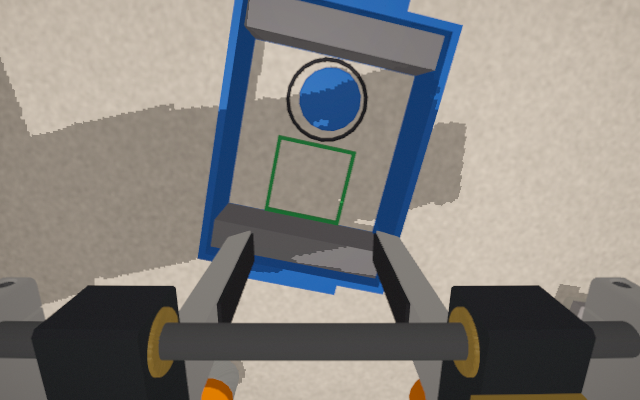

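The tin stands inside the ring at (330,98), with the square frame empty at (311,180). On to the punch.

```bash
python3 -m inch '{"grip":[1,1,1,1,1,1,1,1,1,1],"travel":[[0.7,-4.5,0],[1.4,-9.5,0],[2.1,-14.5,0],[2.9,-19.5,0],[3.7,-24.5,-2],[4.4,-29,-4],[4.94,-31.4,-6],[4.94,-31.44,-6],[4.94,-31.44,-6],[4.94,-31.44,-6]],"turn":[[0,0,2],[0,0,4],[0,0,6],[0,0,8],[0,0,9.6],[0,0,9.6],[0,0,9.6],[0,0,9.6],[0,0,9.6],[0,0,9.6]]}'
python3 - <<'E'
from h import *
grab("wrist","w3"); s=manip.read_state();print(s["eef_pos"],s["eef_rot"],s["finger_gap"],s["clock"])
E
```

```text
clock: 8.35
eef_pos: [582.7, -56.7, 59.2]
eef_rot: [3.137, -0.0, 1.902]
wrist_force: [0.7, -0.3, -0.6]
finger_gap: 93.8
[582.59999357 -56.81056909  59.09377584] [ 3.13690047e+00 -2.08111057e-04  1.90240580e+00] 94.06684180741283 8.4
```

View pics/w3.png

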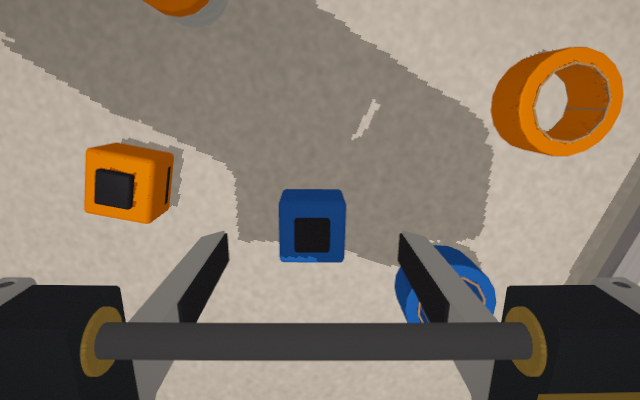

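The blue punch (312,225) is square to and centred between the fingers. Descend and grip.

```bash
python3 -m inch '{"grip":[0.6,0.6,0.6,0.6,-1,-1,-1,-1,-1,-1],"travel":[[0,-0.08,-2],[0,-0.08,-4],[0,-0.08,-5.1],[0,-0.08,-5.1],[0,-0.08,-5.1],[0,-0.08,-5.1],[0,-0.08,-5.1],[0,-0.08,-5.1],[0,-0.08,-5.1],[0,-0.08,-5.1]],"turn":[[0,0,0],[0,0,0],[0,0,0],[0,0,0],[0,0,0],[0,0,0],[0,0,0],[0,0,0],[0,0,0],[0,0,0]]}' 30
```

```text
clock: 9.65
eef_pos: [582.7, -57.6, 8.3]
eef_rot: [3.137, -0.0, 1.902]
wrist_force: [-1.8, 0.1, 3.9]
finger_gap: 41.6
```

```bash
python3 -m inch '{"grip":[-1,-1,-1,-1,-1,-1,-1,-1,-1,-1],"travel":[[0,0,4],[0,0,8],[-0.7,4.5,11],[-1.5,9.5,11],[-2.3,14.5,11],[-3.1,19.5,11],[-3.9,24.5,11],[-4.7,29,11],[-5.44,33.2,11],[-5.44,33.2,11]],"turn":[[0,0,0],[0,0,0],[0,0,-4],[0,0,-8],[0,0,-12],[0,0,-16],[0,0,-20],[0,0,-22.3],[0,0,-22.3],[0,0,-22.3]]}'
python3 - <<'E'
from h import *
grab("wrist","w4"); s=manip.read_state();print(s["eef_pos"],s["eef_rot"],s["finger_gap"],s["clock"])
E
```

```text
clock: 10.9
eef_pos: [527.3, 276.7, 117.7]
eef_rot: [3.137, 0.0, 1.516]
wrist_force: [-0.3, -0.9, -2.1]
finger_gap: 41.9
[527.73649271 275.13174582 117.74198917] [3.13745943e+00 4.81528510e-04 1.51518410e+00] 41.95866342193296 10.95
```

View pics/w4.png

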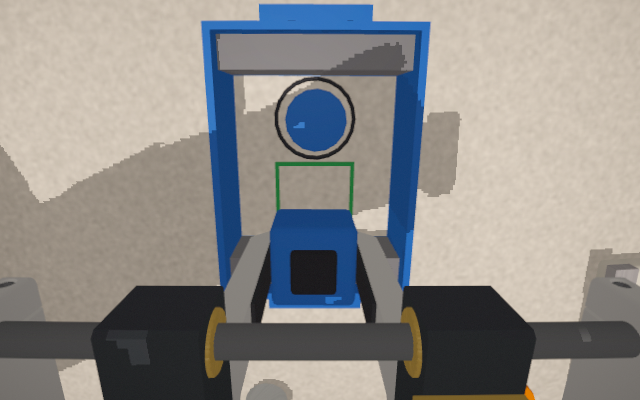

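The punch is held square above the frame, and the tin is still centred in the ring at (315,118). Lower and release.

```bash
python3 -m inch '{"grip":[-1,-1,-1,-1,-1,-1,-1],"travel":[[0.05,-0.09,-4],[0.05,-0.09,-7],[0.05,-0.09,-9],[0.05,-0.09,-10],[0.05,-0.09,-10.3],[0.05,-0.09,-10.4],[0.05,-0.09,-10.4]],"turn":[[0,0,0],[0,0,0],[0,0,0],[0,0,0],[0,0,0],[0,0,0],[0,0,0]]}'
```

```text
clock: 11.82
eef_pos: [528.6, 274.4, 14.4]
eef_rot: [3.136, -0.0, 1.515]
wrist_force: [-0.7, -0.8, -2.2]
finger_gap: 41.9
```

```bash
python3 -m inch '{"grip":[-1,0.1,0.4,0.4,0.4,0.4,0.4,0.4,0.4,0.4],"travel":[[0,0,-0.08],[0,0,-0.08],[0,0,-0.08],[0,0,-0.05],[0,0,3],[0,0,7],[0,-4,10],[0,-8,10],[0,-12,10],[0,-12,10]],"turn":[[0,0,0],[0,0,0],[0,0,0],[0,0,0],[0,0,0],[0,0,0],[0,0,0],[0,0,0],[0,0,0],[0,0,0]]}'
python3 - <<'E'
from h import *
grab("wrist","w5"); s=manip.read_state();print(s["eef_pos"],s["eef_rot"],s["finger_gap"],s["clock"])
p,d,W,c=grab("top","t5")
E
```

```text
clock: 13.08
eef_pos: [528.7, 152.5, 114.7]
eef_rot: [3.136, 0.0, 1.513]
wrist_force: [0.1, 0.5, 1.0]
finger_gap: 65.6
[528.72829316 153.77087235 114.72136983] [ 3.13610063e+00 -2.60127409e-04  1.51351148e+00] 65.60017916366053 13.125
```

View pics/w5.png

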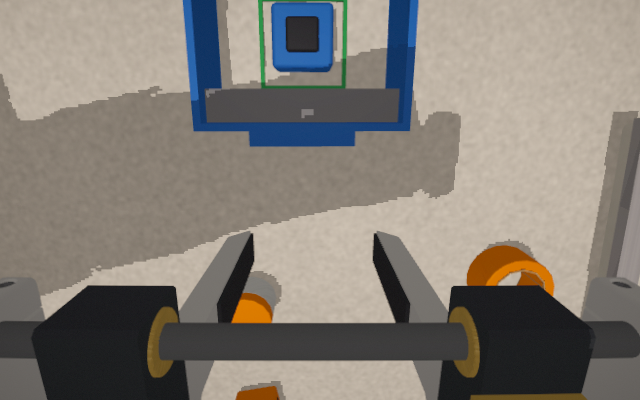

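View pics/t5.png

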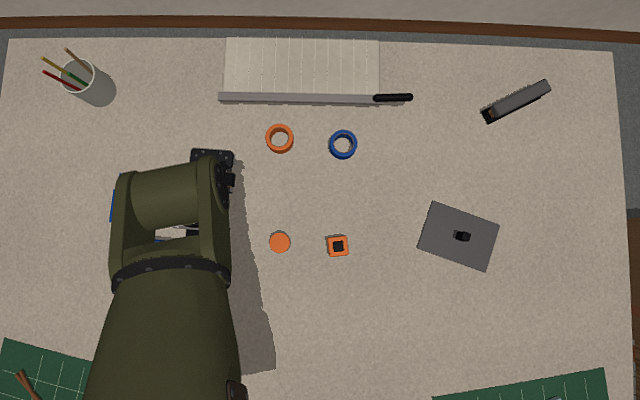

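The punch sits inside the green frame at (302,36). The arm covers the box in the top view, and the divider is unmoved at (458,237). On to the divider.

```bash
python3 -m inch '{"grip":[0,0,0,0,0,0,0,0,0,0],"travel":[[-0.4,-5,0],[-0.8,-10.5,0],[-1.3,-16,0],[-1.8,-21.5,0],[-2.3,-27,0],[-2.8,-32.5,0],[-3.2,-38,0],[-3.6,-43.5,0],[-4.0,-48,0],[-4.1,-49.3,0]],"turn":[[0,0,-1.5],[0,0,-3],[0,0,-4.5],[0,0,-6],[0,0,-8],[0,0,-10],[0,0,-12],[0,0,-14],[0,0,-15.5],[0,0,-15.5]]}'
python3 - <<'E'
from h import *
manip.camera("top")
p,d,W,c=grab("wrist","w6"); s=manip.read_state();print(s["eef_pos"],s["eef_rot"],s["finger_gap"],s["clock"])
p,d,W,c=grab("top","t6")
l=(110,172,215,250); z=W[172:250,110:215]
E
```

```text
clock: 14.42
eef_pos: [487.9, -339.7, 114.2]
eef_rot: [3.136, -0.0, 1.243]
wrist_force: [-0.2, 1.4, -0.5]
finger_gap: 47.0
[ 488.03485715 -338.36302286  114.25643051] [ 3.13654030e+00 -5.44951677e-04  1.24416074e+00] 46.700172273012534 14.525
```

View pics/w6.png

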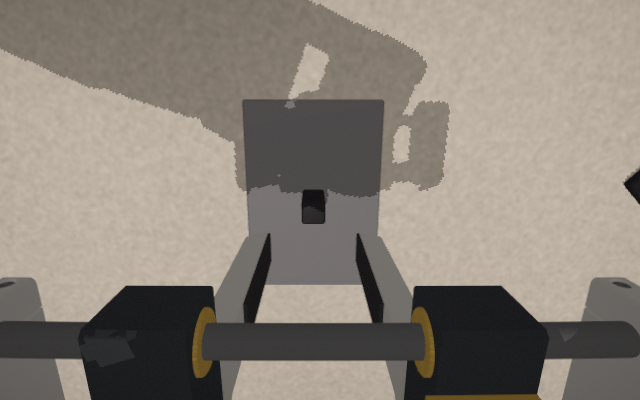

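View pics/t6.png

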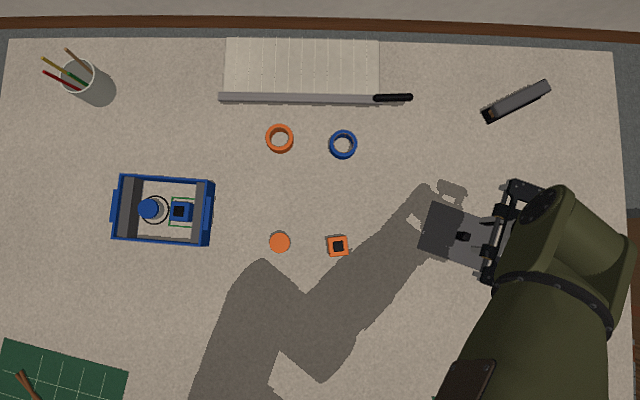

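Both blue items are in their wells at (150,209) and (182,211). The divider is aligned with the jaws and its post is centred at (313,206). Check the numbers.

Run:
```python
from h import *
p,d,W,c=grab("top"); hsv=cv2.cvtColor(p,cv2.COLOR_RGB2HSV)
z=W[...,2]; 
def f(n,l,t,r,b,lo,hi):
    w=W[t:b,l:r].reshape(-1,3); q=w[(w[:,2]>lo)&(w[:,2]<hi)]; print(n,len(q),np.median(q[:,2]).round(1),q.mean(0).round(1),rect(q[:,:2]))
f("tin",136,192,168,226,40,48.5); f("punch",169,195,196,228,34,49)
pw,dw,Ww,cw=grab("wrist")
w=Ww[170:240,290:340].reshape(-1,3); q=w[(w[:,2]>35)&(w[:,2]<60)]; print("post",len(q),q.mean(0),rect(q[:,:2]),np.median(q[:,2]))
g=(Ww[...,2]>3)&(Ww[...,2]<9); g[285:]=0; g[:,:235]=0;g[:,390:]=0
m=cv2.morphologyEx(g.astype(np.uint8),cv2.MORPH_OPEN,np.ones((5,5)))>0
print("plate",rect(Ww[m][:,:2]),m.sum())
print(manip.read_state()["eef_pos"])
```

```text
tin 318 44.8 [532.2 341.4  44.8] [array([532.7, 342.2]), array([42.3, 42.1]), 47.2]
punch 374 39.7 [528.2 273.2  40.5] [array([528. , 266.8]), array([58.3, 41.9]), 86.6]
post 609 [ 489.23629735 -340.081443     45.26461366] [array([ 489. , -341.1]), array([17.6, 17.5]), 71.6] 45.95432083922512
plate [array([ 488.5, -340.2]), array([161.1, 113.6]), 71.1] 21136
[ 488.26828355 -336.900409    114.58764755]
```

```bash
python3 -m inch '{"grip":[0,0,0,0,0,0,0],"travel":[[0,-0.29,-4],[0,-0.29,-7],[0,-0.29,-9],[0,-0.29,-10],[0,-0.29,-10.2],[0,-0.29,-10.2],[0,-0.29,-10.2]],"turn":[[0,0,0],[0,0,0],[0,0,0],[0,0,0],[0,0,0],[0,0,0],[0,0,0]]}' 40
```

```text
clock: 15.55
eef_pos: [488.6, -340.1, 13.4]
eef_rot: [3.135, -0.0, 1.246]
wrist_force: [-0.7, 0.2, 0.6]
finger_gap: 47.0
```

```bash
python3 -m inch '{"grip":[-1,-1,-1,-1,-1,-1],"travel":[[0,0,-0.1],[0,0,-0.1],[0,0,-0.1],[0,0,-0.1],[0,0,-0.1],[0,0,-0.1]],"turn":[[0,0,0],[0,0,0],[0,0,0],[0,0,0],[0,0,0],[0,0,0]]}' 40
```

```text
clock: 16.3
eef_pos: [488.6, -340.1, 12.6]
eef_rot: [3.135, -0.0, 1.246]
wrist_force: [-2.0, 0.4, 4.5]
finger_gap: 18.0
```

```bash
python3 -m inch '{"grip":[-1,-1,-1,-1,-1,-1,-1,-1,-1,-1],"travel":[[0,0,2],[0,0,5],[0,0,9],[0,1.5,12],[0.3,5,13],[0.6,9.5,13],[0.9,14,13],[1.2,18.5,13],[1.5,23,13],[1.8,27.5,13]],"turn":[[0,0,0],[0,0,0],[0,0,0],[0,0,0],[0,0,0],[0,0,2],[0,0,4],[0,0,6],[0,0,8],[0,0,10]]}'
python3 -c "
from h import *
s=manip.read_state();print(s['eef_pos'],s['eef_rot'],s['finger_gap'])"
```

```text
clock: 17.55
eef_pos: [506.7, -63.7, 143.8]
eef_rot: [3.134, -0.0, 1.421]
wrist_force: [0.7, -0.4, -1.3]
finger_gap: 17.9
[506.65876195 -63.65121056 143.80350466] [ 3.13378467e+00 -8.14934395e-05  1.42148742e+00] 17.908491223379446
```

```bash
python3 -m inch '{"grip":[-1,-1,-1,-1,-1,-1,-1,-1,-1,-1],"travel":[[0.3,4.5,0],[0.6,9,0],[0.9,13.5,0],[1.2,18,0],[1.5,22.5,0],[1.8,27,0],[2.1,31.5,0],[2.25,35,0],[2.34,37.17,0],[2.34,37.17,0]],"turn":[[0,0,1],[0,0,2],[0,0,3],[0,0,4],[0,0,5.2],[0,0,5.2],[0,0,5.2],[0,0,5.2],[0,0,5.2],[0,0,5.2]]}'
python3 - <<'E'
from h import *
manip.camera("top")
p,d,Ww,c=grab("wrist","w7"); s=manip.read_state();print(s["eef_pos"],s["eef_rot"],s["finger_gap"],s["clock"])
for lo,hi,n in((125,150,"plate"),(60,70,"rim")):
    g=(Ww[...,2]>lo)&(Ww[...,2]<hi); g[300:]=0; g[:,:180]=0;g[:,450:]=0
    m=cv2.morphologyEx(g.astype(np.uint8),cv2.MORPH_OPEN,np.ones((3,3)))>0
    print(n,rect(Ww[m][:,:2]),m.sum(),np.median(Ww[m][:,2]))
E
```

```text
clock: 18.8
eef_pos: [529.9, 308.8, 144.1]
eef_rot: [3.134, -0.0, 1.514]
wrist_force: [-0.5, 0.1, -1.3]
finger_gap: 18.0
[530.14893005 307.2649105  143.98743622] [3.13382084e+00 1.21294988e-04 1.51189204e+00] 17.441082027298684 18.9
plate [array([531.8, 329.4]), array([117.5, 114.4]), 86.6] 34194 137.78517024047773
rim [array([536.2, 400.7]), array([ 21.7, 139.7]), 86.5] 2918 64.49995222893335
```

View pics/w7.png

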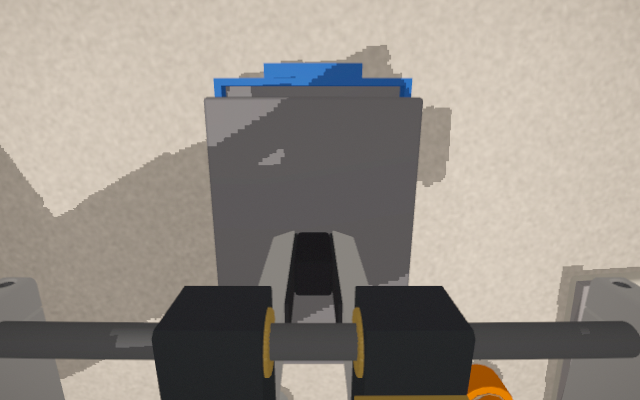

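Run:
```python
from h import *
p,d,Ww,c=grab("wrist"); print(manip.read_state()["eef_pos"])
t=np.deg2rad(-3.4); ex=np.array([np.cos(t),np.sin(t)]); ey=np.array([-np.sin(t),np.cos(t)]); o=np.array([530.1,308.0])
for lo,hi,n in((125,150,"plate"),(60,70,"rim"),(46,56,"ledge")):
    g=(Ww[...,2]>lo)&(Ww[...,2]<hi); g[285:]=0; g[:,:180]=0;g[:,450:]=0
    m=cv2.morphologyEx(g.astype(np.uint8),cv2.MORPH_OPEN,np.ones((3,3)))>0
    q=Ww[m][:,:2]-o; x=q@ex;y=q@ey; print(n,"x",np.percentile(x,[.2,99.8]).round(1),"y",np.percentile(y,[.2,99.8]).round(1))
```

```text
[530.20989042 307.04792324 143.99483401]
plate x [-55.6  56.9] y [-26.8  79.3]
rim x [-69.1  70.4] y [ 81.3 103.7]
ledge x [-64.2  65.7] y [81.3 89.5]
```

The plate is parallel to the box and about 2 mm short in y. Lower it with a +1.5 mm correction.

```bash
python3 -m inch '{"grip":[-1,-1,-1,-1,-1,-1,-1,-1],"travel":[[0,0.15,-3],[0,0.15,-5],[0,0.15,-6.2],[0,0.15,-7],[0,0.15,-7.5],[0,0.15,-7.9],[0,0.15,-7.95],[0,0.15,-7.95]],"turn":[[0,0,0],[0,0,0],[0,0,0],[0,0,0],[0,0,0],[0,0,0],[0,0,0],[0,0,0]]}'
```

```text
clock: 19.95
eef_pos: [530.3, 308.7, 64.8]
eef_rot: [3.133, -0.0, 1.511]
wrist_force: [-0.3, -0.1, -1.3]
finger_gap: 18.0
```

```bash
python3 -m inch '{"grip":[-1,-0.4,-0.1,-0.1,-0.1,-0.1,-0.1,-0.1,-0.1,-0.1],"travel":[[0,0,-0.12],[0,0,-0.12],[0,0,-0.1],[0,0,0],[0,0,3],[0,0,6],[0.5,-4,8],[1,-8,8],[1.5,-13,8],[2.2,-18,8]],"turn":[[0,0,0],[0,0,0],[0,0,0],[0,0,0],[0,0,0],[0,0,0],[0,0,0],[0,0,0],[0,0,0],[0,0,0]]}'
python3 - <<'E'
from h import *
manip.camera("top")
p,d,Ww,c=grab("wrist","w8"); s=manip.read_state();print(s["eef_pos"],s["eef_rot"],s["finger_gap"],s["clock"])
E
```

```text
clock: 21.2
eef_pos: [552.3, 127.2, 145.1]
eef_rot: [3.133, -0.0, 1.512]
wrist_force: [0.6, 0.3, 0.8]
finger_gap: 42.1
[552.87530374 124.86741455 145.08432001] [3.13298786e+00 3.51970751e-04 1.50758749e+00] 41.82684830872252 21.3
```

View pics/w8.png

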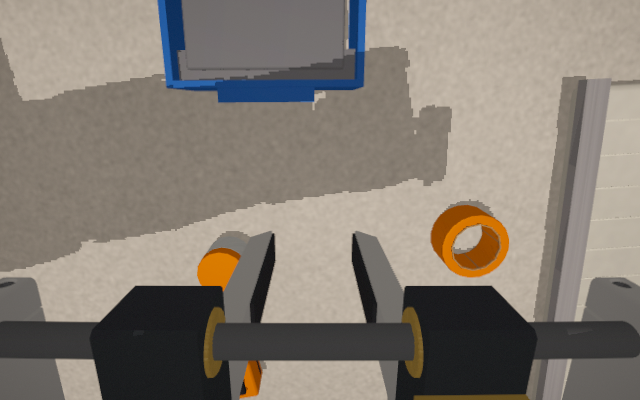

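The divider appears flat inside the box (plate's near edge at about (265,70) with equal side gaps). On to the blue tape.

```bash
python3 -m inch '{"grip":[0.8,0.8,0.8,0.8,0.8,0.8,0.8,0.8],"travel":[[2.5,-4,0],[5.5,-8.5,0],[8.5,-13,0],[11.5,-17.5,-2],[13.4,-20.2,-4],[13.4,-20.2,-6],[13.4,-20.2,-6],[13.4,-20.2,-6]],"turn":[[0,0,0],[0,0,0],[0,0,0],[0,0,0],[0,0,0],[0,0,0],[0,0,0],[0,0,0]]}' 25
python3 - <<'E'
from h import *
manip.camera("top")
p,d,Ww,c=grab("wrist","w9"); s=manip.read_state();print(s["eef_pos"],s["eef_rot"],s["finger_gap"],s["clock"])
p,d,W,c=grab("top","t9"); z=W[...,2]
def f(n,l,t,r,b,lo,hi):
    w=W[t:b,l:r].reshape(-1,3); q=w[(w[:,2]>lo)&(w[:,2]<hi)]; print(n,len(q),np.median(q[:,2]).round(1),q.mean(0).round(1),rect(q[:,:2]))
f("plate",118,178,212,242,54,60); f("post",150,195,185,225,90,104); f("rim",105,165,222,252,61.5,68)
E
```

```text
clock: 22.3
eef_pos: [687.0, -75.9, 86.3]
eef_rot: [3.132, 0.0, 1.509]
wrist_force: [-0.1, -0.8, 0.7]
finger_gap: 84.8
[687.19719327 -76.26080882  86.54398559] [3.13119771e+00 5.03576107e-04 1.50862662e+00] 84.58544540902396 22.4
plate 4054 57.0 [529.7 306.1  57. ] [array([530. , 300.6]), array([196.8, 132.3]), 88.7]
post 74 96.9 [529.8 305.2  96.7] [array([529.7, 305.4]), array([16.4, 15. ]), 1.2]
rim 957 64.7 [530.  306.3  64.5] [array([529.9, 307.7]), array([210.2, 141.8]), 86.5]
```

View pics/w9.png

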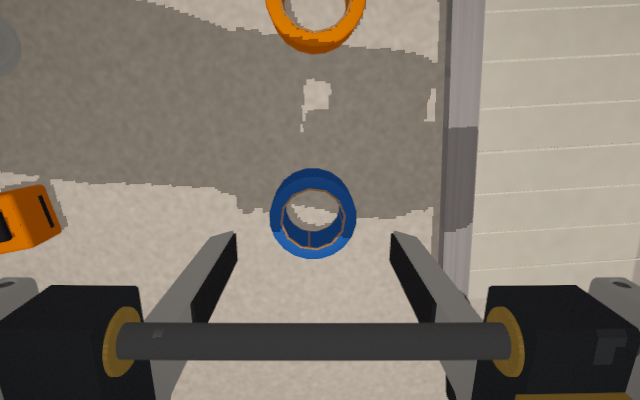

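View pics/t9.png

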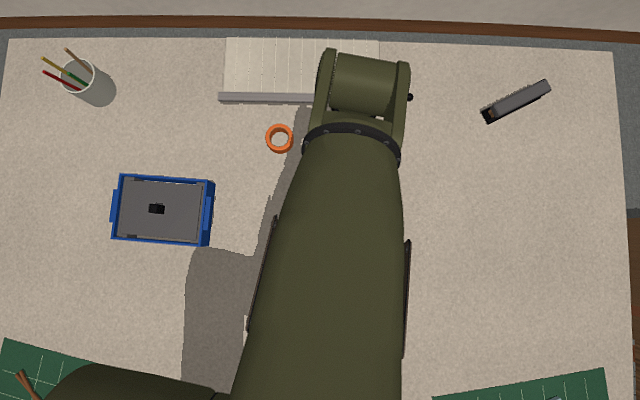

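Run:
```python
from h import *
p,d,Ww,c=grab("wrist")
for u in (430,445,460,480): print(u,Ww[200,u].round(1))
w=Ww[160:265,262:365].reshape(-1,3); q=w[(w[:,2]>29)&(w[:,2]<42)]; print("tape",len(q),[x for x in cv2.minEnclosingCircle(q[:,:2].astype(np.float32))])
p,d,W,c=grab("top")
w=W[180:240,125:205].reshape(-1,3); q=w[(w[:,2]>54)&(w[:,2]<60)]
A=np.c_[q[:,:2],np.ones(len(q))]; print("plane",np.linalg.lstsq(A,q[:,2],rcond=None)[0])
print(manip.read_state()["eef_pos"])
```

```text
430 [ 7.815e+02 -7.940e+01  4.000e-01]
445 [780.6 -70.1  33.7]
460 [790.8 -70.5  34.4]
480 [809.6 -74.5  24.7]
tape 3300 [(688.3473510742188, -77.32521057128906), 30.909908294677734]
plane [8.87222457e-04 8.89851275e-04 5.62479486e+01]
[687.04193042 -76.76364075  85.92049204]
```

The divider is level (slope below 0.001), and the cutter bar at x=780 leaves room. Tape centre is at (688,-77). Descend and grip.

```bash
python3 -m inch '{"grip":[0.8,0.8,0.8,0.8,0.8,-1,-1,-1,-1,-1],"travel":[[0.1,0,-3],[0.1,0,-5.5],[0.1,0,-7.2],[0.1,0,-7.8],[0.1,0,-7.8],[0.1,0,-7.8],[0.1,0,-7.8],[0.1,0,-7.8],[0.1,0,-7.8],[0.1,0,-7.8]],"turn":[[0,0,0],[0,0,0],[0,0,0],[0,0,0],[0,0,0],[0,0,0],[0,0,0],[0,0,0],[0,0,0],[0,0,0]]}' 25
```

```text
clock: 23.8
eef_pos: [688.3, -76.8, 8.5]
eef_rot: [3.131, 0.001, 1.508]
wrist_force: [-1.4, 0.9, 6.5]
finger_gap: 61.4
```

```bash
python3 -m inch '{"grip":[-1,-1,-1,-1,-1,-1,-1,-1,-1,-1],"travel":[[0,0,3],[0,0,7],[0,0,11],[-1.5,3.5,13],[-3.2,7.8,13],[-5.0,12,13],[-6.8,16.3,13],[-8.6,20.6,13],[-10.4,25,13],[-12,29,13]],"turn":[[0,0,0],[0,0,0],[0,0,0],[0,0,0],[0,0,0],[0,0,0],[0,0,0],[0,0,0],[0,0,0],[0,0,0]]}'
python3 -c "
from h import *
s=manip.read_state();print(s['eef_pos'],s['eef_rot'],s['finger_gap'])"
```

```text
clock: 25.05
eef_pos: [567.3, 214.7, 138.2]
eef_rot: [3.132, 0.001, 1.508]
wrist_force: [0.7, 0.2, -1.8]
finger_gap: 61.6
[567.34507773 214.66949977 138.22711976] [3.13163637e+00 5.60942470e-04 1.50834676e+00] 61.59572224137288
```

```bash
python3 -m inch '{"grip":[-1,-1,-1,-1,-1],"travel":[[-1.6,4.2,0],[-3,7.5,0],[-3.73,9.1,0],[-3.73,9.1,0],[-3.73,9.1,0]],"turn":[[0,0,0],[0,0,0],[0,0,0],[0,0,0],[0,0,0]]}'
python3 - <<'E'
from h import *
manip.camera("top")
p,d,Ww,c=grab("wrist","w10"); s=manip.read_state();print(s["eef_pos"],s["eef_rot"],s["finger_gap"],s["clock"])
g=(Ww[...,2]>158)&(Ww[...,2]<170); g[300:]=0;g[:190]=0;g[:,:265]=0;g[:,362:]=0
q=Ww[g][:,:2]; print("tape",len(q),np.median(Ww[g][:,2]),rect(q),cv2.minEnclosingCircle(q.astype(np.float32)))
E
```

```text
clock: 25.68
eef_pos: [530.6, 304.5, 138.1]
eef_rot: [3.132, 0.001, 1.507]
wrist_force: [-1.0, -0.6, -0.6]
finger_gap: 61.7
[530.63774854 304.5044611  138.19215657] [3.13163803e+00 7.49183396e-04 1.50683855e+00] 61.69914750584859 25.775
tape 3848 163.77401214259436 [array([531.4, 309.4]), array([50.5, 47.7]), 86.3] ((531.4393310546875, 305.6187438964844), 29.735313415527344)
```

View pics/w10.png

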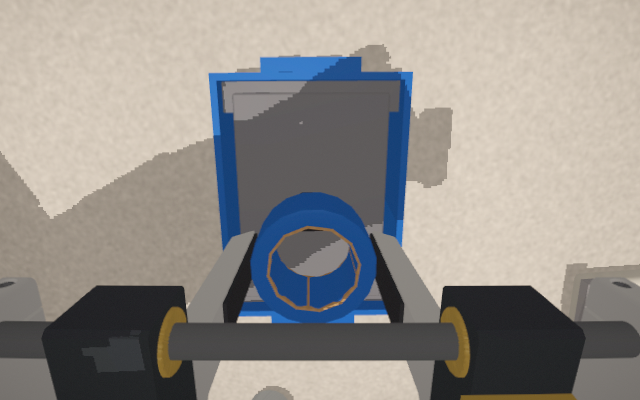

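The tape (312,265) is held level over the divider, and the hole hides the post as expected. Lower it.

```bash
python3 -m inch '{"grip":[-1,-1,-1,-1,-1,-1,-1,-1],"travel":[[-0.05,0.1,-1.5],[-0.05,0.1,-3],[-0.05,0.1,-4.5],[-0.05,0.1,-5.7],[-0.05,0.1,-6.6],[-0.05,0.1,-7.1],[-0.05,0.1,-7.15],[-0.05,0.1,-7.15]],"turn":[[0,0,0],[0,0,0],[0,0,0],[0,0,0],[0,0,0],[0,0,0],[0,0,0],[0,0,0]]}'
```

```text
clock: 26.78
eef_pos: [530.3, 305.6, 67.1]
eef_rot: [3.131, 0.0, 1.507]
wrist_force: [0.1, 0.2, -1.0]
finger_gap: 61.8
```

```bash
python3 -m inch '{"grip":[-1,-1,0.3,0.6,0.6,0.6,0.6,0.6,0.6,0.6],"travel":[[0,0,-0.12],[0,0,-0.15],[0,0,-0.15],[0,0,-0.1],[0,0,0],[0,0,3],[0,0,7],[0,-4,11],[0,-9,11],[0,-14,11]],"turn":[[0,0,0],[0,0,0],[0,0,0],[0,0,0],[0,0,0],[0,0,0],[0,0,0],[0,0,0],[0,0,0],[0,0,0]]}'
```

```text
clock: 28.02
eef_pos: [530.2, 164.3, 177.8]
eef_rot: [3.13, 0.0, 1.507]
wrist_force: [0.8, 0.1, 0.2]
finger_gap: 75.4
```

```bash
python3 -m inch '{"grip":[0.6,0.6,0.6,0.6,0.6,0.6],"travel":[[0,-5,0],[0,-10,0],[0,-15,0],[0,-20,0],[0,-25,0],[0,-25,0]],"turn":[[0,0,0],[0,0,0],[0,0,0],[0,0,0],[0,0,0],[0,0,0]]}'
python3 - <<'E'
from h import *
manip.camera("top")
p,d,W,c=grab("top","t11"); ps,_,_,_=grab("side","s11"); s=manip.read_state();print(s["eef_pos"],s["finger_gap"],s["clock"])
def f(n,l,t,r,b,lo,hi):
    w=W[t:b,l:r].reshape(-1,3); q=w[(w[:,2]>lo)&(w[:,2]<hi)]; print(n,len(q),np.median(q[:,2]).round(1),q.mean(0).round(1),rect(q[:,:2]))
f("plate",118,178,212,242,54,60); f("post",140,195,185,225,94.5,104); f("tape",135,185,190,235,85,94);f("rim",105,165,222,252,61.5,68)
f("tino",265,228,295,258,32,50);f("puncho",322,232,354,262,28,50);f("tapeo",262,120,298,158,26,45)
cv2.imwrite("pics/t11c.png",cv2.resize(p[160:260,95:230,::-1],None,fx=5,fy=5,interpolation=cv2.INTER_NEAREST))
E
```

```text
clock: 28.78
eef_pos: [530.1, -88.3, 177.9]
eef_rot: [3.13, 0.0, 1.504]
wrist_force: [0.1, 0.4, -0.2]
finger_gap: 75.3
[530.28262404 -85.02980533 177.91183589] 74.85358900389667 28.925
plate 3449 57.0 [529.7 304.8  57. ] [array([529.8, 300.4]), array([197.4, 132. ]), 88.8]
post 79 96.7 [529.9 307.5  96.8] [array([531. , 301.3]), array([18.9, 32.7]), 14.7]
tape 443 90.8 [529.1 303.4  90.6] [array([530.2, 304.4]), array([60.8, 60.1]), 49.3]
rim 981 64.7 [529.6 306.4  64.6] [array([529.9, 308.1]), array([209.8, 141.8]), 86.7]
tino 331 39.5 [466.5  56.3  39.6] [array([466.3,  56.3]), array([42.2, 42. ]), 45.5]
puncho 33 35.6 [470.3 -60.8  36.3] [array([471.2, -62.4]), array([10.4, 18.5]), 77.7]
tapeo 350 33.5 [697.   64.9  33.3] [array([697. ,  64.4]), array([59.3, 59.5]), 3.0]
```

View pics/t11c.png

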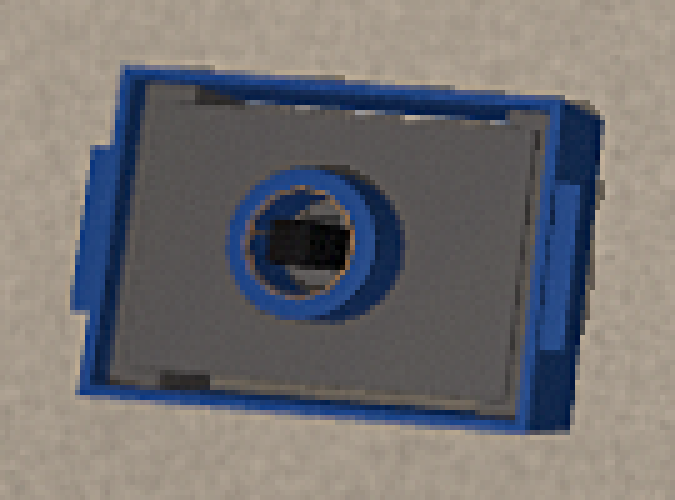

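View pics/s11.png

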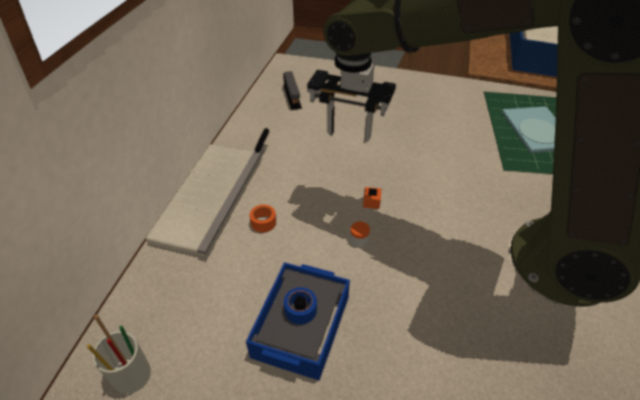

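The tape sits round the post, its top at 90.8 mm (91 expected). The divider is level inside the box, and the orange things are where they started. The arm is clear, so I am handing in.

```bash
python3 -c "
from cell import manip
print(manip.sign_off())"
```

```text
the job is handed in; nothing more can be done
None
```

I packed the blue kit in the required order: tin, punch, divider, then tape. I handed it in at about 29 s of the 102 s allowed; sign-off reports no verdict.

| Thing | Last check | Limit |
|---|---|---|
| Blue tin | about 1 mm from the round well's centre, top at 44.8 mm (45 expected) | 14 mm |
| Blue punch | inside the square frame, about 1 mm from its centre by its mean, tops matching a punch on the floor | 14 mm |
| Divider | level (slope below 0.001), top at 57 mm, post about 2.6 mm from the box centre | 14 mm |
| Blue tape | flat, top at 90.8 mm (91 expected), about 1 mm from the post | 16 mm |
| Orange tin and tape | within 1 mm of their start | 30 mm |

- **Covered wells:** I measured the tin and punch before the divider went on; they could not be seen after that.
- **Orange punch:** the arm partly hid it from the top camera, so its last reading was not usable. It stands in its place in the side picture, and nothing went near it.
- **Punch outline:** a fitted outline of the blue punch was stretched to 58 mm because it took in the ledge, so I used its mean position and the picture instead.
- **Divider angle:** the last fitted outline of the divider was unusable because it took in the ledges. Its alignment with the box was measured just before it was lowered (within about 0.1°) and looked right in the pictures afterwards.

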